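# Raise the sash of the varnishing hood and push the dish in

### The job

Push the sliding window of the small varnishing hood up from beneath its black lip until the white line on the left of its blue frame is level with the tip of the red pointer, then push the clear dish of ear moulds along the ledge, under the raised window, until it is wholly inside the hood. The window is balanced and stays where you leave it. Only push, and gently: pinch and lift nothing, and leave the red pointer and the cup, jar, bottle and bit pot where they are.

Things in the scene. Friction and masses are not known exactly. Their poses are not given: they have to be found in the camera images.
- hood: White hood on an 100 mm base module, fixed. Origin: on its floor, 100 above the bench, middle of the front opening; x into the hood, y left, z up. 300 wide, top at z 303; grey floor and front ledge level at z 0, x -125 to 192, y +-137. The front leans back 20 deg: up the slope is (sin20, 0, cos20). Posts at y +-128 to 150 reach 13 in front of it; no sill; free inside to x 192, y +-138 (mm).
- sash (a joint): Sliding window: blue frame, clear pane, 60 mm tall bottom rail. Value: metres up the slope, 0 shut, 0.148 fully open; the rail's lower edge is value + 0.004 up the slope from the floor. Balanced by a counterweight: 3 to 6 N plus 14 N per m/s along the slope moves it either way, and it stays where it is left. Touching the black lip from beneath and on top at once is a pinch.
- lip_edge (a point): Middle of the lowest line of the rounded front edge (5 mm radius) of the sash's finger lip, moving with the sash; at sash value 0 at hood (-0.012, 0, 0.059). The lip is 200 mm wide (y +-100 about here), 11 mm thick, stands out 26 mm from the rail, square to the slope. Reach under it with the tool tilted 25 to 45 deg, fingers down and into the hood, and push up the slope.
- sash_index (a point): White line on the left (y+) side of the blue sash frame. Moves with the sash. Axes: z up the slope. (The room: a long lamp hangs over the bench, lower side 0.80 m up, world x 0.335 to 0.525, all along y. Keep the elbow and forearm off it: lean the tool so that the elbow stays back, near the base.)
- pointer_tip (a point): Tip of the red pointer clipped on the left post: the marked height, different each time. It points at the sash; axes: z up the slope, x inward. The sash is right when sash_index is level with it along the slope (equal z in this frame). The pointer and its screw stand out 29 mm from the slope, y 119 to 153 mm: keep the gripper off them.
- height_pointer (a joint): Setting of the red pointer (m, stiff, not to be moved). It reads the sash value at which the white line is level with the pointer: 0.10 to 0.138.
- dish: Round shallow clear dish, small ear moulds fixed in it, 84 mm across, 19 mm high, 0.06 to 0.11 kg, loose on the ledge before the hood. Origin: centre of its underside. Wholly inside: centre 42 mm or more along hood x. Sash at the lowest mark: lip edge at hood x 22, z 152 mm, so lean the tool 0.3 to 0.5 rad back to the robot to keep the gripper's body clear of it.
- amber_cup: Amber cup, 45 mm across, 43 mm high, loose, on the hood floor at the back left. Leave alone. Origin: centre of underside.
- powder_jar: Black jar, 49 mm across, 56 mm high, loose, on the hood floor at the back right. Leave alone. Origin: centre of underside.
- varnish_bottle: Small bottle of pink varnish with a tall brown cap, 31 mm across, 79 mm high, loose, on the bench right of the hood. Leave alone. Origin: centre of underside.
- bit_pot: Orange pot of bits, 46 mm across, 91 mm high, loose, on the bench right of the hood, farther back. Leave alone. Origin: centre of underside.
Not all that is in view belongs to the job. Of the things like the dish, leave any that is turquoise; of the rest the larger one is meant.

How it is judged:
On the way, in this order (a step that is already met when the one before it is completed fails the run):
1. the fingers push the sash up from beneath its lip, still below the mark ((contact force between the fingers and lip_under above 1 N or contact force between the fingers and lip_bead above 1 N) and z of sash_index in the frame of pointer_tip below -0.015 m), for 0.1 s.
2. the line on the sash is level with the pointer, within 6 mm (z of sash_index in the frame of pointer_tip between -0.006 and 0.006 m), for 0.3 s.
3. the dish is wholly inside the hood (x of dish in the frame of hood above 0.04 m), for 0.2 s.
At the end, for the whole second after the job is handed in: The white line on the sash stands within 6 mm of the level of the red pointer's tip (along the slope), and the dish lies flat on the hood floor, at rest, wholly inside the hood (its centre at least 40 mm behind the front opening line); pointer and bystanders where they were (all of step 2 and x of dish in the frame of hood between 0.04 and 0.155 m and y of dish in the frame of hood between -0.12 and 0.12 m and z of dish in the frame of hood below 0.005 m and angle between dish's own z axis and vertical below 0.1 rad and linear speed of dish below 0.02 m/s); the robot touches nothing.
It fails at once if the lip is pinched between the fingers ((contact force between the fingers and lip_under above 1 N or contact force between the fingers and lip_bead above 1 N) and contact force between the fingers and lip_top above 1 N).
It fails at once if the dish is lifted or tipped (z of dish in the frame of hood above 0.012 m or angle between dish's own z axis and vertical above 0.25 rad).
It fails at once if the dish is gripped or shoved hard (over 15 N) (contact force between the fingers and dish above 15 N).
It fails at once if the red pointer is shifted (distance of pointer_tip from where it was at the start of the episode above 0.005 m).
It fails at once if a bystander is displaced or tipped (distance of any of amber_cup, powder_jar, varnish_bottle, bit_pot from where it was at the start of the episode above 0.02 m or angle between any of amber_cup, powder_jar, varnish_bottle, bit_pot's own z axis and vertical above 0.3 rad).
It also fails if it takes over 59 s, if anything falls off the work surface, if the arm or the gripper's body presses on something with over 40 N, if the wrist force passes 120 N, or if a joint passes its speed limit or range.

### The arm

A 6-joint arm with a two-finger parallel gripper is mounted at the origin on a cart in front of the work surface, level with it; the furniture and walls round the work are solid. World frame = base frame: x ahead of the robot, y to its left, z up, the work surface at z = 0. Lengths are in m, angles in rad, forces in N, time in s.
With the tool pointing down it reaches from about 0.425 to 1.125 m from the base axis. Payload 14.9 kg.
Tool frame: the origin (TCP) lies midway between the tips of the shut fingers; the grasp point (between the pads) lies 19 mm behind it; z points along the fingers, y is the line along which they close (so a half turn about z gives the same grasp; the last joint's range is limited). The gripper opens to 91 mm and grips with 3 to 60 N. Pads are 32 mm wide; open, the fingers measure 118 mm over their backs; the gripper's body (76 mm by 178 mm) begins 60 mm behind the grasp point.
Start: joints at [1.222, 0.379, 1.734, -0, 1.028, -0.033], TCP at [0.217, 0.665, 0.214] pointing down, gripper open.
Joint ranges: [-2.77, 2.77], [-0.74, 2.19], [0, 2.66], [-1.06, 4.2], [0.31, 2.87], [-3.08, 3.08]. Speed limits (rad/s): [1.89, 1.89, 2.39, 3.14, 3.14, 3.14].

### API

Orientations are given as a 3x3 rotation matrix whose columns are the frame's x, y, z axes.
In Python, from cell import * gives the robot as it stands. The module is installed in compiled form; this text tells all that it offers.
- The arm moves only by the shell command python3 -m crank 'ROWS' [OPENING] [FORCE]. ROWS is a JSON list of rows, 1 to 5 of them, each written [[dx, dy, dz], [rx, ry, rz]]: dx, dy, dz in fractions of the full range, 1 being 1 m, then a rotation vector rx, ry, rz in shares of 2 rad (1.0 is 2 rad); each row shifts and turns the commanded pose from where the row before left it, along the tool's axes as they then stand; what a row does not reach is not made up. A row lasts 1/12 s, in which the tool goes at most 0.0417 m and 0.125 rad, less where a joint would pass 70% of its speed; a pose out of reach is approached as far as the arm can. OPENING is the finger opening in m, set as the command begins (- or left out keeps the last). The fingers move at their own pace and stop on an object; FORCE is the grip in N (left out, the last holds). Time passes only in rows, so rows that do not move let the fingers close. It prints the time, the measured TCP pose, the force, the opening and the grip force at its end. A shift or turn number past 1, either way, is cut back to 1. Input that does not fit is refused with a message, and nothing moves.
- get_obs(): the state, without advancing time (a new reading comes with each control period).
- snapshot(name): name is "scene" or "side" or "wrist"; returns a dict with "pixels" (400x640x3 uint8, red, green, blue), "vertical_fov" (degrees; the focal length in pixels is half the picture's height over the tangent of half this angle, whatever the lens; pixels are square), "cx", "cy" (the principal point, pixels), "camera_from_world" (4x4, takes a point from world to camera coordinates). Camera axes: x right, y up, looking along -z (the intrinsics and any distortion apply to the point x, -y, -z); pixel columns grow to the right and rows downward; lengths in m; the calibration is good to about 2 mm. The wrist camera is an equidistant fisheye: a pixel r from the principal point sees the ray r / f radians off the axis. A picture is of the moment at which its call begins. There is no depth.
- sign_off(): hands the job in; it is judged then, once.
The state is a dict: "time_s": time; "joints": joint angles; "qd": joint speeds; "effort": joint torques, N m; "position": TCP position; "tool_rot": TCP orientation; "wrist_force": force on the tool from outside, world axes, zero at the start; "torque": the same for the moment, N m; "width": finger opening in m; "grasp_force": force on a finger pad.
Only numpy, scipy, OpenCV 4.12 (cv2) and the standard library are available. Lean on these libraries where they do the work, as an engineer would, in place of code of your own. Each camera call takes 0.05 s, during which the arm holds its last target. There are 200 camera calls.

## Working session

There is one attempt and no reset: what is moved stays moved. The work goes in short steps, Python scripts to look and compute and a shell command to move; the robot and the scene stay as the last step left them, time stands still between calls to the robot, and variables do not carry over. Pictures are saved under pics/ and viewed, at most 10 in all, crops included, and the job is handed in when it is done.

```bash
mkdir -p pics; cat > h.py <<'E'
from cell import *
import numpy as np, cv2
def snap(n,save=None):
    s=snapshot(n)
    if save: cv2.imwrite('pics/'+save,s['pixels'][:,:,::-1])
    return s
def ray(s,u,v,fish=False):
    f=200/np.tan(np.radians(s['vertical_fov'])/2)
    x=(u-s['cx'])/f;y=(v-s['cy'])/f
    if fish:
        r=np.hypot(x,y);k=np.sin(r)/r if r>1e-9 else 1
        d=np.array([x*k,-y*k,-np.cos(r)])
    else: d=np.array([x,-y,-1.])
    T=np.linalg.inv(s['camera_from_world']);d=T[:3,:3]@d
    return T[:3,3],d/np.linalg.norm(d)
def plane(s,u,v,z,fish=False):
    o,d=ray(s,u,v,fish);return o+d*(z-o[2])/d[2]
def tri(a,b):
    (o,d),(p,e)=a,b
    t=np.linalg.lstsq(np.c_[d,-e],p-o,rcond=None)[0]
    P,Q=o+d*t[0],p+e*t[1];return (P+Q)/2,np.linalg.norm(P-Q)
def proj(s,P):
    f=200/np.tan(np.radians(s['vertical_fov'])/2)
    q=s['camera_from_world']@np.r_[P,1];return s['cx']+f*q[0]/-q[2],s['cy']-f*q[1]/-q[2]
E
python3 - <<'E'
from h import *
a=snap('scene','a.png');b=snap('side','b.png')
for s in(a,b):print(s['vertical_fov'],s['cx'],s['cy'],np.linalg.inv(s['camera_from_world']).round(3).tolist())
o=get_obs();print(o['time_s'],o['position'],o['tool_rot'])
E
```

```text
53.587908354826055 328.2194786260361 198.27824601275265 [[0.699, 0.521, -0.489, 0.055], [-0.715, 0.526, -0.461, -0.061], [0.018, 0.672, 0.741, 0.904], [0.0, 0.0, 0.0, 1.0]]
47.802673080043824 324.3627953773137 201.19009592056605 [[0.673, 0.663, -0.329, 0.154], [-0.74, 0.595, -0.315, 0.086], [-0.013, 0.455, 0.89, 1.133], [0.0, 0.0, 0.0, 1.0]]
0.1 [0.21728293 0.66504103 0.21334807] [[-9.50543388e-01  3.10591592e-01 -3.62260150e-04]
 [ 3.10591798e-01  9.50542927e-01 -9.37489632e-04]
 [ 5.31674261e-05 -1.00363960e-03 -9.99999495e-01]]
```

View pics/a.png

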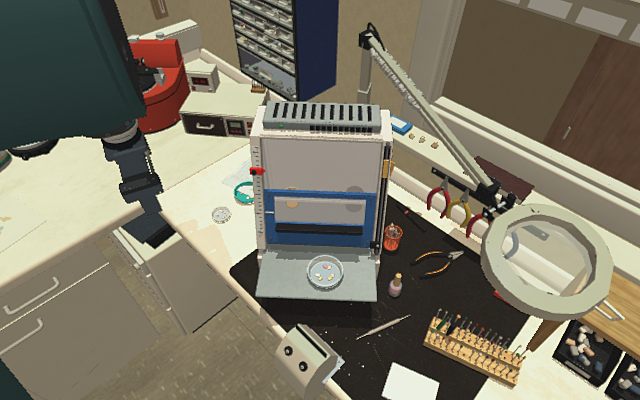

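View pics/b.png

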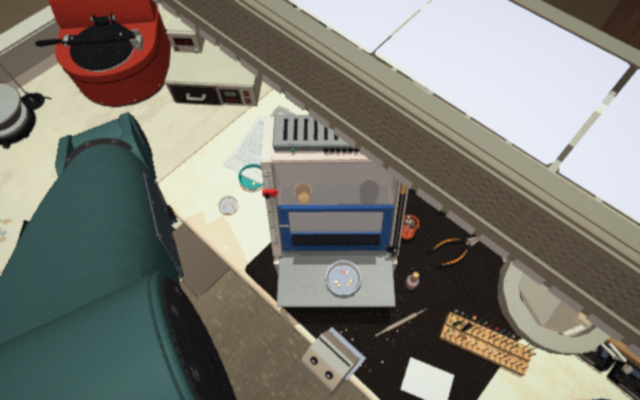

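Scene: hood centred near (315,200), dish on the ledge at (325,272), pointer at (257,171), black lip at about (318,229). Side: dish at (343,278), pointer at (270,193). Next, zoomed crops for exact points.

```bash
python3 - <<'E'
import cv2,numpy as np
a=cv2.imread('pics/a.png')[150:310,235:405];b=cv2.imread('pics/b.png')[170:320,250:410]
z=lambda i:cv2.resize(i,(400*2//2,400),interpolation=cv2.INTER_CUBIC)
a=cv2.resize(a,None,fx=3,fy=3,interpolation=cv2.INTER_CUBIC)[:,:400];
cv2.imwrite('pics/a2.png',cv2.resize(cv2.imread('pics/a.png')[150:310,235:405],None,fx=3.5,fy=3.5,interpolation=cv2.INTER_CUBIC))
cv2.imwrite('pics/b2.png',cv2.resize(cv2.imread('pics/b.png')[170:320,250:410],None,fx=4,fy=4,interpolation=cv2.INTER_CUBIC))
E
```

```text
(no output)
```

View pics/a2.png

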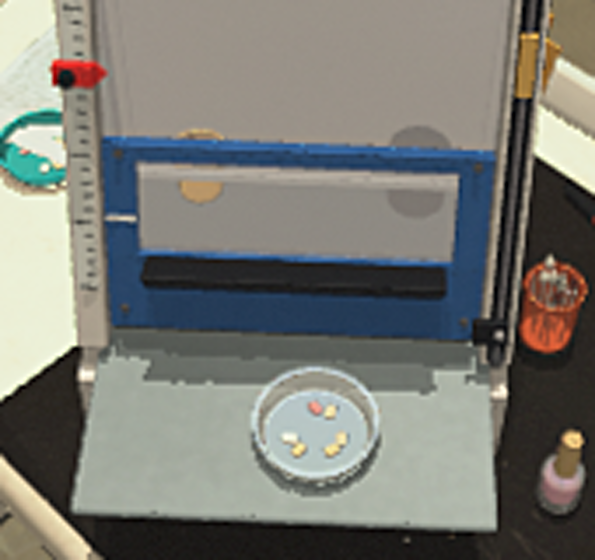

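View pics/b2.png

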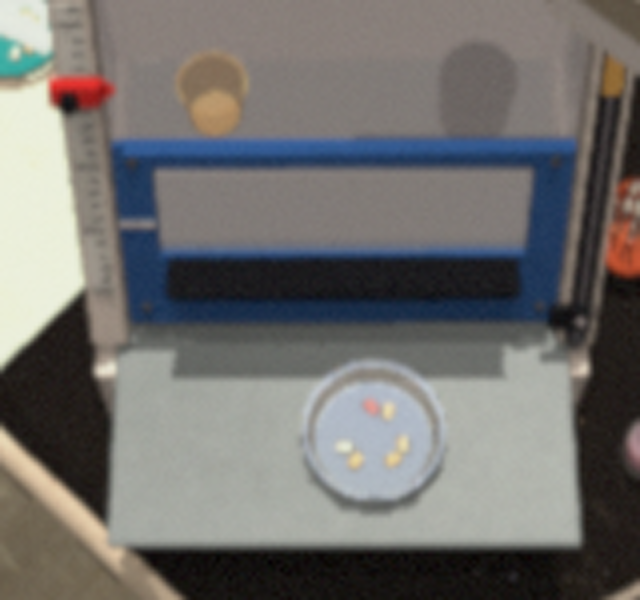

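Crops: ledge front corners a2 (72,513),(497,527), b2 (108,545),(582,547); pointer tip a2 (106,73), b2 (115,90); white line a2 (106–136,218), b2 (120–156,224); dish a2 about (315,424), b2 about (374,430).

```bash
cat > m.py <<'E'
from h import *
a=snap('scene');b=snap('side')
A=lambda u,v:ray(a,(u+.5)/3.5-.5+235,(v+.5)/3.5-.5+150)
B=lambda u,v:ray(b,(u+.5)/4-.5+250,(v+.5)/4-.5+170)
pl=lambda r,z:r[0]+r[1]*(z-r[0][2])/r[1][2]
pts=dict(cl=((72,513),(108,545)),cr=((497,527),(582,547)),tip=((106,73),(115,90)),ln0=((106,218),(120,224)),ln1=((136,218),(156,224)),
 lipl=((142,290),(167,297)),lipr=((446,298),(519,301)),dish=((315,421),(374,430)),fl=((105,138),(116,142)),fr=((495,152),(574,140)),
 bl=((109,325),(132,322)),br=((487,339),(559,320)))
P={}
for k,(p,q) in pts.items():
    P[k],e=tri(A(*p),B(*q));print(k,P[k].round(4),round(e,4))
cl=(pl(A(72,513),.1)+pl(B(108,545),.1))/2;cr=(pl(A(497,527),.1)+pl(B(582,547),.1))/2
print('ledge',pl(A(72,513),.1),pl(B(108,545),.1),pl(A(497,527),.1),pl(B(582,547),.1),np.linalg.norm(cl-cr))
yv=(cl-cr);yv/=np.linalg.norm(yv);xv=np.array([yv[1],-yv[0],0]);O=(cl+cr)/2+.125*xv
R=np.c_[xv,yv,[0,0,1]];print('O',O,'yaw',np.arctan2(xv[1],xv[0]))
for k in P:print(k,(R.T@(P[k]-O)).round(4))
for nm,r in(('dA',A(315,421)),('dB',B(374,430))):print(nm,(R.T@(pl(r,.112)-O)).round(4))
E
python3 m.py
```

```text
cl [0.264  0.3554 0.0836] 0.0002
cr [0.444  0.1484 0.1   ] 0.0
tip [0.4115 0.4646 0.3055] 0.0006
ln0 [0.3851 0.4493 0.2009] 0.0002
ln1 [0.3978 0.4331 0.204 ] 0.0005
lipl [0.3802 0.4118 0.1621] 0.0004
lipr [0.5075 0.2559 0.1807] 0.0007
dish [0.4136 0.2809 0.1098] 0.0008
fl [0.4062 0.4673 0.2489] 0.0014
fr [0.5747 0.2803 0.2508] 0.0011
bl [0.3635 0.4307 0.1204] 0.0025
br [0.5375 0.2402 0.1203] 0.0038
ledge [0.25974721 0.34706899 0.1       ] [0.2623938  0.35109355 0.1       ] [0.44403761 0.14837404 0.1       ] [0.44401416 0.14838655 0.1       ] 0.2715760539184835
O [0.44492608 0.3329408  0.1       ] yaw 0.7391772350447476
cl [-0.1186  0.1384 -0.0164]
cr [-0.125  -0.1358  0.    ]
tip [0.064  0.1198 0.2055]
ln0 [0.0342 0.1263 0.1009]
ln1 [0.0327 0.1058 0.104 ]
lipl [0.0053 0.1019 0.0621]
lipr [-0.0057 -0.0991  0.0807]
dish [-0.0582 -0.0173  0.0098]
fl [0.0619 0.1254 0.1489]
fr [ 0.0605 -0.1263  0.1508]
bl [0.0057 0.1271 0.0204]
br [ 0.006  -0.1309  0.0203]
dA [-0.0596 -0.017   0.012 ]
dB [-0.0588 -0.0176  0.012 ]
```

Ledge width comes out at 272 mm (274 given), dish height at about 10 mm and the frame is consistent, so the hood pose is good: O≈(.445,.333,.1), yaw 0.739. The mark is about 107 mm up the slope from the line. I'll retract first and shut the fingers.

```bash
cat > w.py <<'E'
import sys
from h import *
from scipy.spatial.transform import Rotation as Ro
O=np.array([.4449,.3329,.1]);c,s=np.cos(.739),np.sin(.739);H=np.array([[c,-s,0],[s,c,0],[0,0,1]])
def state():
    o=get_obs();p=np.array(o['position']);R=np.array(o['tool_rot'])
    return o,H.T@(p-O),R
# args: hood x y z tilt -> delta in tool axes (shift in current axes; rotvec in tool axes)
o,p,R=state();print('t',o['time_s'],'hood pos',p.round(4),'tilt/z',(H.T@R[:,2]).round(3),'F',(H.T@np.array(o['wrist_force'])).round(1),'j',np.round(o['joints'],2))
if len(sys.argv)>4:
    q=np.array(list(map(float,sys.argv[1:4])));t=np.radians(float(sys.argv[4]))
    z=np.array([np.sin(t),0,-np.cos(t)]);y=np.array([0,1.,0]);G=H@np.c_[np.cross(y,z),y,z]
    print('shift',(R.T@H@(q-p)).round(4),'rot',Ro.from_matrix(R.T@G).as_rotvec().round(3))
E
python3 -m crank '[[[0, -0.04, -0.02], [0, 0, 0]], [[0, -0.04, -0.02], [0, 0, 0]], [[0, -0.04, -0.02], [0, 0, 0]], [[0, -0.04, -0.01], [0, 0, 0]], [[0, -0.04, 0], [0, 0, 0]]]' 0 10
python3 w.py -0.14 0 0.23 35
```

```text
time_s: 0.62
position: [0.1576, 0.4823, 0.2817]
tool_rot: [[-0.951, 0.311, 0.001], [0.311, 0.951, 0.003], [-0.0, 0.003, -1.0]]
wrist_force: [-0.1, -0.1, 0.2]
width: 0.0607
grasp_force: 0.0
t 0.6167 hood pos [-0.1117  0.3039  0.1817] tilt/z [ 0.002  0.001 -1.   ] F [-0.2 -0.   0.2] j [ 1.21 -0.02  2.07  0.    1.08 -0.05]
shift [-0.2504 -0.1744 -0.0488] rot [-0.319 -0.551 -1.021]
```

The manual's scale: turns go in shares of 2 rad. Converting my numbers, -0.125 rad / 2 = -0.0625.

```bash
python3 -m crank '[[[0, -0.005, -0.01], [0, 0, -0.0625]], [[0, -0.005, -0.01], [0, 0, -0.0625]], [[0, 0, -0.01], [0, 0, -0.0625]], [[0, 0, -0.01], [0, 0, -0.0625]], [[0, 0, 0], [0, 0, -0.0625]]]' 0 10 >/dev/null
python3 -m crank '[[[0, 0, 0], [0, 0, -0.0625]], [[0, 0, 0], [0, 0, -0.0625]], [[0, 0, 0], [0, 0, -0.0625]], [[0, 0, 0], [0, 0, -0.025]], [[0, 0, 0], [0, 0, 0]]]' | head -3
python3 w.py -0.14 0 0.23 35
```

```text
time_s: 1.45
position: [0.1553, 0.4733, 0.3198]
tool_rot: [[-0.741, -0.672, -0.0], [-0.672, 0.741, -0.0], [0.0, -0.0, -1.0]]
t 1.45 hood pos [-0.1195  0.2988  0.2198] tilt/z [-0. -0. -1.] F [ 0.1 -0.1  0.2] j [ 1.21 -0.07  2.05 -0.    1.16 -1.1 ]
shift [ 0.0198 -0.2989 -0.0102] rot [-0.001 -0.611 -0.002]
```

Now across to the hood's centre line, then tilt (rotation about tool −y).

In the tool's units: -0.1 rad / 2 = -0.05.

```bash
python3 -m crank '[[[0.004, -0.04, -0.002], [0, 0, 0]], [[0.004, -0.04, -0.002], [0, 0, 0]], [[0.004, -0.04, -0.002], [0, 0, 0]], [[0.004, -0.04, -0.002], [0, 0, 0]], [[0.004, -0.04, -0.002], [0, 0, 0]]]' >/dev/null
python3 -m crank '[[[0, -0.04, 0], [0, 0, 0]], [[0, -0.04, 0], [0, 0, 0]], [[0, -0.02, 0], [0, 0, 0]], [[0, 0, 0], [0, -0.05, 0]], [[0, 0, 0], [0, -0.05, 0]]]' |head -3
python3 -m crank '[[[0, 0, 0], [0, -0.05, 0]], [[0, 0, 0], [0, -0.05, 0]], [[0, 0, 0], [0, -0.05, 0]], [[0, 0, 0], [0, -0.05, 0]], [[0, 0, 0], [0, 0, 0]]]' |head -3
python3 w.py -0.04 0 0.14 38
```

```text
time_s: 2.28
position: [0.3429, 0.2368, 0.33]
tool_rot: [[-0.73, -0.666, 0.151], [-0.652, 0.746, 0.135], [-0.202, 0.0, -0.979]]
time_s: 2.7
position: [0.3399, 0.2361, 0.3281]
tool_rot: [[-0.613, -0.668, 0.422], [-0.549, 0.744, 0.38], [-0.567, 0.001, -0.823]]
t 2.7 hood pos [-0.1428 -0.0008  0.2281] tilt/z [ 0.567 -0.003 -0.823] F [-1.1 -0.1 -0.1] j [ 0.45 -0.57  2.47  0.26  0.68 -2.01]
shift [-0.0346  0.0015  0.1309] rot [-0.003 -0.06  -0.007]
```

```bash
python3 -m crank '[[[-0.006, 0, 0.03], [0, 0, 0]], [[-0.006, 0, 0.03], [0, 0, 0]], [[-0.006, 0, 0.03], [0, 0, 0]], [[-0.006, 0, 0.03], [0, 0, 0]], [[0, 0, 0], [0, 0, 0]]]' |sed -n '1,2p;7p'
python3 w.py -0.044 0 0.081 35
```

```text
time_s: 3.12
position: [0.4071, 0.2973, 0.2393]
t 3.1167 hood pos [-0.0519 -0.0009  0.1393] tilt/z [ 0.557 -0.    -0.831] F [-1.2  0.  -0.1] j [ 0.52 -0.19  2.4   0.34  0.36 -2.07]
shift [0.0259 0.0008 0.0529] rot [-0.001 -0.02  -0.006]
```

```bash
cat > ik.py <<'E'
import numpy as np
from scipy.optimize import least_squares
D=[(.379,1.734,.217,.665,.214,0,0,-1),(-.02,2.07,.1576,.4823,.2817,0,0,-1),(-.07,2.05,.1553,.4733,.3198,0,0,-1),(-.57,2.47,.3399,.2361,.3281,.422,.38,-.823),(-.19,2.4,.4071,.2973,.2393,.411,.375,-.831)]
def wr(d,L): 
    w=np.array(d[2:5])-L*np.array(d[5:]);return np.hypot(w[0],w[1]),w[2]
def res(p):
    a,L1,L2,h,d=p;o=[]
    for q in D:
        r,z=wr(q,d);o+=[a+L1*np.sin(q[0])+L2*np.sin(q[0]+q[1])-r,h+L1*np.cos(q[0])+L2*np.cos(q[0]+q[1])-z]
    return o
f=least_squares(res,[0,.6,.6,.2,.25]);P=f.x;print(P.round(3),np.abs(f.fun).max())
O=np.array([.4449,.3329,.1]);c,s=np.cos(.739),np.sin(.739);H=np.array([[c,-s,0],[s,c,0],[0,0,1]])
def ik(x,y,z,t):
    a,L1,L2,h,d=P;zt=H@[np.sin(t),0,-np.cos(t)];w=O+H@[x,y,z]-d*zt
    az=np.arctan2(w[1],w[0]);r=np.hypot(w[0],w[1])-a;zz=w[2]-h;D2=r*r+zz*zz
    q3=np.arccos((D2-L1**2-L2**2)/2/L1/L2);q2=np.arctan2(r,zz)-np.arctan2(L2*np.sin(q3),L1+L2*np.cos(q3))
    A=q2+q3;fd=np.array([np.sin(A)*np.cos(az),np.sin(A)*np.sin(az),np.cos(A)])
    return np.round([az,q2,q3,np.arccos(fd@zt),h+L1*np.cos(q2)],2)
for t in(25,30,35,40):
    for p in((-.044,0,.081),(-.0155,0,.04),(.02,0,.14)):print(t,p,ik(*p,np.radians(t)))
for t in(-15,-20,-25,-30):
    for p in((-.115,-.018,.015),(-.02,-.018,.015),(.01,-.018,.015)):print(t,p,ik(*p,np.radians(t)))
E
python3 ik.py
```

```text
[-0.013  0.532  0.6    0.285  0.256] 0.004301379186139376
25 (-0.044, 0, 0.081) [ 0.61 -0.05  2.36  0.4   0.82]
25 (-0.0155, 0, 0.04) [0.61 0.08 2.32 0.31 0.81]
25 (0.02, 0, 0.14) [ 0.62 -0.02  2.2   0.53  0.82]
30 (-0.044, 0, 0.081) [ 0.6  -0.07  2.4   0.3   0.82]
30 (-0.0155, 0, 0.04) [0.61 0.07 2.36 0.2  0.82]
30 (0.02, 0, 0.14) [ 0.62 -0.04  2.24  0.42  0.82]
35 (-0.044, 0, 0.081) [ 0.59 -0.08  2.44  0.2   0.81]
35 (-0.0155, 0, 0.04) [0.6  0.06 2.4  0.11 0.82]
35 (0.02, 0, 0.14) [ 0.61 -0.06  2.29  0.32  0.82]
40 (-0.044, 0, 0.081) [ 0.58 -0.09  2.48  0.12  0.81]
40 (-0.0155, 0, 0.04) [0.6  0.06 2.44 0.1  0.82]
40 (0.02, 0, 0.14) [ 0.61 -0.07  2.33  0.21  0.81]
-15 (-0.115, -0.018, 0.015) [0.6  0.22 2.18 1.   0.8 ]
-15 (-0.02, -0.018, 0.015) [0.62 0.36 1.98 1.06 0.78]
-15 (0.01, -0.018, 0.015) [0.63 0.41 1.92 1.08 0.77]
-20 (-0.115, -0.018, 0.015) [0.6  0.27 2.14 1.09 0.8 ]
-20 (-0.02, -0.018, 0.015) [0.62 0.4  1.94 1.15 0.77]
-20 (0.01, -0.018, 0.015) [0.63 0.45 1.88 1.17 0.76]
-25 (-0.115, -0.018, 0.015) [0.61 0.31 2.1  1.17 0.79]
-25 (-0.02, -0.018, 0.015) [0.63 0.44 1.9  1.23 0.76]
-25 (0.01, -0.018, 0.015) [0.63 0.49 1.83 1.26 0.75]
-30 (-0.115, -0.018, 0.015) [0.61 0.35 2.06 1.25 0.78]
-30 (-0.02, -0.018, 0.015) [0.63 0.49 1.86 1.32 0.75]
-30 (0.01, -0.018, 0.015) [0.64 0.53 1.79 1.35 0.74]
```

```bash
cat >> ik.py <<'E'
print('----')
def j5(x,y,z,t,l):
    a,L1,L2,h,d=P;zt=H@[np.sin(t)*np.cos(l),np.sin(l),-np.cos(t)*np.cos(l)];w=O+H@[x,y,z]-d*zt
    R=np.hypot(w[0],w[1]);az=np.arctan2(w[1],w[0])-np.arcsin(.023/R);r=np.sqrt(R*R-.023**2)-a;zz=w[2]-h;D2=r*r+zz*zz
    q3=np.arccos((D2-L1**2-L2**2)/2/L1/L2);q2=np.arctan2(r,zz)-np.arctan2(L2*np.sin(q3),L1+L2*np.cos(q3))
    A=q2+q3;fd=np.array([np.sin(A)*np.cos(az),np.sin(A)*np.sin(az),np.cos(A)])
    return np.round([az,q2,q3,np.arccos(fd@zt)],2)
print(j5(-.0519,0,.1393,.59,0),'actual .52 -.19 2.4 .36')
for t in(25,30,35):
  for y in (0,-.06):
    for l in(0,.1,.2):print(t,y,l,j5(-.0155,y,.04,np.radians(t),l),j5(.02,y,.14,np.radians(t),l))
E
python3 ik.py | sed -n '/----/,$p'
```

```text
----
[ 0.53 -0.21  2.41  0.38] actual .52 -.19 2.4 .36
25 0 0 [0.56 0.08 2.32 0.32] [ 0.58 -0.02  2.2   0.53]
25 0 0.1 [0.5  0.09 2.32 0.39] [ 0.52 -0.01  2.19  0.58]
25 0 0.2 [0.45 0.11 2.3  0.48] [0.47 0.01 2.18 0.64]
25 -0.06 0 [0.43 0.1  2.3  0.35] [0.45 0.   2.18 0.55]
25 -0.06 0.1 [0.38 0.11 2.29 0.44] [0.4  0.02 2.17 0.61]
25 -0.06 0.2 [0.33 0.14 2.27 0.54] [0.35 0.04 2.15 0.69]
30 0 0 [0.55 0.06 2.36 0.22] [ 0.57 -0.04  2.25  0.43]
30 0 0.1 [0.49 0.07 2.36 0.31] [ 0.51 -0.03  2.24  0.49]
30 0 0.2 [0.44 0.09 2.34 0.42] [ 0.46 -0.01  2.23  0.57]
30 -0.06 0 [0.41 0.09 2.34 0.27] [ 0.44 -0.02  2.22  0.46]
30 -0.06 0.1 [0.36 0.1  2.33 0.38] [ 0.39 -0.    2.21  0.54]
30 -0.06 0.2 [0.31 0.13 2.31 0.49] [0.34 0.02 2.19 0.63]
35 0 0 [0.54 0.06 2.4  0.14] [ 0.56 -0.06  2.29  0.33]
35 0 0.1 [0.48 0.07 2.4  0.27] [ 0.5  -0.05  2.28  0.4 ]
35 0 0.2 [0.42 0.09 2.38 0.4 ] [ 0.45 -0.03  2.27  0.51]
35 -0.06 0 [0.4  0.08 2.38 0.22] [ 0.43 -0.04  2.27  0.37]
35 -0.06 0.1 [0.34 0.1  2.36 0.35] [ 0.37 -0.02  2.25  0.47]
35 -0.06 0.2 [0.29 0.12 2.34 0.48] [0.32 0.   2.23 0.58]
```

```bash
sed -i "s/^    z=np.array.*/    l=float(sys.argv[5]) if len(sys.argv)>5 else 0\n    z=np.array([np.sin(t)*np.cos(l),np.sin(l),-np.cos(t)*np.cos(l)]);x=np.cross([0,1.,0],z);x\/=np.linalg.norm(x);y=np.cross(z,x);G=H@np.c_[x,y,z]/" w.py
python3 w.py -0.06 -0.06 0.12 30 0.15
```

```text
t 3.1167 hood pos [-0.0519 -0.0009  0.1393] tilt/z [ 0.557 -0.    -0.831] F [-1.2  0.  -0.1] j [ 0.52 -0.19  2.4   0.34  0.36 -2.07]
shift [ 0.0171 -0.0592  0.0116] rot [-0.15   0.067 -0.001]
```

In the tool's units: -0.04 rad / 2 = -0.02.

```bash
python3 -m crank '[[[0.004, -0.015, 0], [-0.02, 0.0085, 0]], [[0.004, -0.015, 0], [-0.02, 0.0085, 0]], [[0.004, -0.015, 0], [-0.02, 0.0085, 0]], [[0.004, -0.015, 0.01], [-0.015, 0.0085, 0]], [[0, 0, 0], [0, 0, 0]]]' |sed -n '1,2p'
python3 w.py -0.044 -0.06 0.086 30 0.15
```

```text
time_s: 3.53
position: [0.4425, 0.2477, 0.2241]
t 3.5333 hood pos [-0.0591 -0.0614  0.1241] tilt/z [ 0.5    0.147 -0.853] F [ 0.3 -0.1 -0.4] j [ 0.27 -0.09  2.35  0.7   0.58 -2.61]
shift [ 0.0062 -0.0046  0.0403] rot [-0.002  0.007 -0.001]
```

```bash
python3 -m crank '[[[0.003, -0.002, 0.013], [0, 0, 0]], [[0.003, -0.002, 0.013], [0, 0, 0]], [[0, 0, 0.013], [0, 0, 0]], [[0, 0, 0], [0, 0, 0]]]' |sed -n '1,2p'
python3 - <<'E'
from h import *
a=snap('scene');b=snap('side')
f=lambda s,x,y:cv2.resize(s['pixels'][y:y+150,x:x+130,::-1],None,fx=3,fy=3,interpolation=cv2.INTER_CUBIC)
cv2.imwrite('pics/c.png',np.hstack([f(a,255,150),f(b,275,180)]))
E
python3 w.py -0.0175 -0.06 0.0407 30 0.15
```

```text
time_s: 3.87
position: [0.4499, 0.2606, 0.1864]
t 3.9667 hood pos [-0.045  -0.0571  0.0879] tilt/z [ 0.501  0.146 -0.853] F [ 0.3 -1.  -0. ] j [ 0.3  -0.    2.35  0.8   0.5  -2.71]
shift [ 0.0003 -0.0108  0.0536] rot [-0.003  0.008  0.002]
```

View pics/c.png

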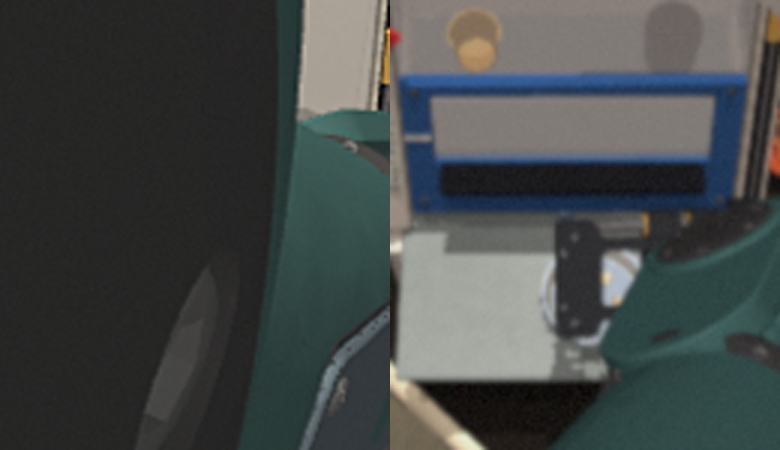

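The scene view is blocked by the arm. The side view shows the white line at crop (418,138), the lip clear at about (575,178) and the fingers in front of it. Going under.

```bash
python3 -m crank '[[[0, -0.002, 0.013], [0, 0, 0]], [[0, -0.002, 0.013], [0, 0, 0]], [[0, -0.002, 0.013], [0, 0, 0]], [[0, -0.002, 0.013], [0, 0, 0]], [[0, 0, 0], [0, 0, 0]]]' |sed -n '1,2p'
python3 w.py -0.014 -0.06 0.0501 30 0.15
```

```text
time_s: 4.38
position: [0.4705, 0.2782, 0.1418]
t 4.3833 hood pos [-0.0179 -0.0577  0.0418] tilt/z [ 0.502  0.146 -0.853] F [-0.8 -0.2 -0.2] j [ 0.32  0.14  2.32  0.96  0.42 -2.87]
shift [-0.0076 -0.0015 -0.0054] rot [-0.004  0.008  0.002]
```

```bash
for i in 1 2; do python3 -m crank '[[[-0.004, 0.0005, -0.003], [0, 0, 0]], [[-0.004, 0.0005, -0.003], [0, 0, 0]], [[-0.004, 0.0005, -0.003], [0, 0, 0]]]' >/dev/null; python3 w.py; done
```

```text
t 4.6333 hood pos [-0.0123 -0.058   0.0578] tilt/z [ 0.503  0.144 -0.852] F [-0.5 -0.3 -0.9] j [ 0.33  0.11  2.3   0.9   0.44 -2.79]
t 4.8833 hood pos [-0.0074 -0.0578  0.0707] tilt/z [ 0.502  0.144 -0.853] F [-9.7 -6.  -0.6] j [ 0.34  0.09  2.29  0.84  0.46 -2.73]
```

```bash
python3 - <<'E'
from h import *
b=snap('side')
cv2.imwrite('pics/d.png',cv2.resize(b['pixels'][170:320,250:410,::-1],None,fx=4,fy=4,interpolation=cv2.INTER_CUBIC))
o=get_obs();print(o['wrist_force'],o['torque'],o['width'])
E
python3 w.py
```

```text
[-4.63621389 -5.91029297  1.78845572] [-0.98760056  0.89862235  0.10447117] 0.0005140976340166495
t 4.9333 hood pos [-0.0068 -0.0579  0.0715] tilt/z [ 0.503  0.144 -0.852] F [-7.4 -1.2  1.8] j [ 0.34  0.09  2.29  0.84  0.46 -2.73]
```

View pics/d.png

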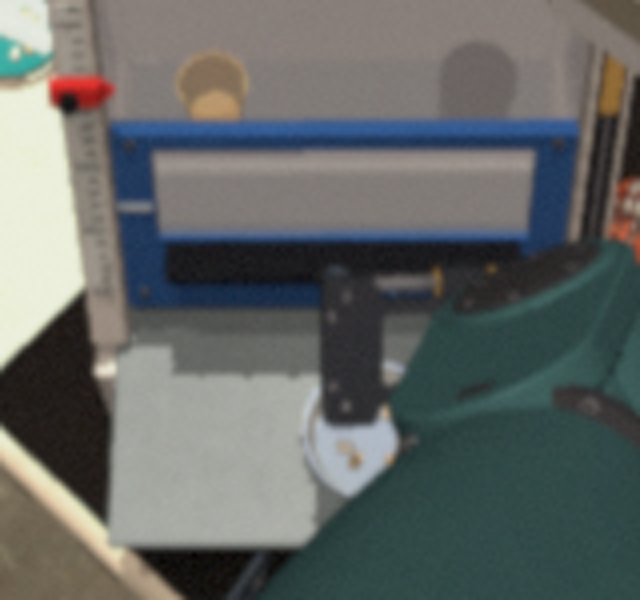

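The sash rises: the line moved from row 224 to 206 in the crop, with the pointer at row 90. I'll add a tracker for the line along its known path, then keep pushing.

```bash
cat > tr.py <<'E'
from h import *
O=np.array([.4449,.3329,.1]);c,s_=np.cos(.739),np.sin(.739);H=np.array([[c,-s_,0],[s_,c,0],[0,0,1]])
U=np.array([np.sin(np.radians(20)),0,np.cos(np.radians(20))])
def track(cam='side'):
    s=snap(cam);im=s['pixels'].astype(float)
    tr=np.arange(-.01,.125,.0005);val=np.zeros(len(tr))
    for y in np.arange(.110,.122,.002):
        uv=np.array([proj(s,O+H@(np.array([.0335,y,.1025])+t*U)) for t in tr],np.float32)
        red=cv2.remap(im[:,:,0].astype(np.float32),uv[:,0].reshape(-1,1),uv[:,1].reshape(-1,1),cv2.INTER_LINEAR)[:,0]
        val+=red
    i=val.argmax();w=np.clip(val-val.min()-.5*np.ptp(val),0,None);m=np.abs(tr-tr[i])<.008
    return (tr[m]*w[m]).sum()/w[m].sum(),val.max()/6,np.median(val)/6
if __name__=='__main__':
    print(np.round(track(),4),np.round(track('scene'),4))
E
python3 tr.py; for i in 1 2; do python3 -m crank '[[[-0.004, 0.0005, -0.003], [0, 0, 0]], [[-0.004, 0.0005, -0.003], [0, 0, 0]], [[-0.004, 0.0005, -0.003], [0, 0, 0]]]' >/dev/null; python3 w.py; done; python3 tr.py
```

```text
[1.045000e-01 1.394801e+02 4.892540e+01] [ 0.044  39.7524 38.9537]
t 5.2833 hood pos [-0.0019 -0.0574  0.0841] tilt/z [ 0.501  0.145 -0.853] F [-13.4  -6.1   0.8] j [ 0.34  0.08  2.27  0.79  0.48 -2.67]
t 5.5333 hood pos [ 0.0034 -0.0572  0.0978] tilt/z [ 0.5    0.145 -0.854] F [-16.5  -4.7   2.1] j [ 0.35  0.06  2.26  0.75  0.5  -2.61]
[1.167000e-01 1.347695e+02 3.309590e+01] [ 0.1002 38.516  37.9075]
```

```bash
python3 - <<'E'
import re
t=open('tr.py').read()
t=t.replace("def track(cam='side'):","def track(cam='side',e=.05):").replace("np.arange(-.01,.125,.0005)","np.arange(e-.02,e+.02,.0005)").replace("print(np.round(track(),4),np.round(track('scene'),4))","import sys;e=float(sys.argv[1]);print(np.round(track('side',e),4))")
open('tr.py','w').write(t)
E
python3 tr.py 0.045
python3 - <<'E'
from m import *
E
python3 - <<'E'
from tr import *
b=snap('side')
for t in(0,.01,.02,.03):
    q=proj(b,O+H@(np.array([.0335,.116,.1025])+t*U));print(t,((q[0]-250)*4+1.5,(q[1]-170)*4+1.5))
E
```

```text
[4.520000e-02 1.118285e+02 3.364290e+01]
cl [0.264  0.3554 0.0836] 0.0002
cr [0.444  0.1484 0.1   ] 0.0
tip [0.4115 0.4646 0.3055] 0.0006
ln0 [0.3851 0.4493 0.2009] 0.0002
ln1 [0.3978 0.4331 0.204 ] 0.0005
lipl [0.3802 0.4118 0.1621] 0.0004
lipr [0.5075 0.2559 0.1807] 0.0007
dish [0.4136 0.2809 0.1098] 0.0008
fl [0.4062 0.4673 0.2489] 0.0014
fr [0.5747 0.2803 0.2508] 0.0011
bl [0.3635 0.4307 0.1204] 0.0025
br [0.5375 0.2402 0.1203] 0.0038
ledge [0.25974721 0.34706899 0.1       ] [0.2623938  0.35109355 0.1       ] [0.44403761 0.14837404 0.1       ] [0.44401416 0.14838655 0.1       ] 0.2715760539184835
O [0.44492608 0.3329408  0.1       ] yaw 0.7391772350447476
cl [-0.1186  0.1384 -0.0164]
cr [-0.125  -0.1358  0.    ]
tip [0.064  0.1198 0.2055]
ln0 [0.0342 0.1263 0.1009]
ln1 [0.0327 0.1058 0.104 ]
lipl [0.0053 0.1019 0.0621]
lipr [-0.0057 -0.0991  0.0807]
dish [-0.0582 -0.0173  0.0098]
fl [0.0619 0.1254 0.1489]
fr [ 0.0605 -0.1263  0.1508]
bl [0.0057 0.1271 0.0204]
br [ 0.006  -0.1309  0.0203]
dA [-0.0596 -0.017   0.012 ]
dB [-0.0588 -0.0176  0.012 ]
0 (np.float64(137.6926692506679), np.float64(224.01953228956495))
0.01 (np.float64(136.38744638811), np.float64(211.61171434994571))
0.02 (np.float64(135.06453095961342), np.float64(199.03570587111028))
0.03 (np.float64(133.72356077078075), np.float64(186.28806373060593))
```

```bash
for i in 1 2; do python3 -m crank '[[[-0.0035, 0.0005, -0.0035], [0, 0, 0]], [[-0.0035, 0.0005, -0.0035], [0, 0, 0]], [[-0.0035, 0.0005, -0.0035], [0, 0, 0]], [[-0.0035, 0.0005, -0.0035], [0, 0, 0]]]' >/dev/null; python3 w.py; done; python3 tr.py 0.082
```

```text
t 6.1667 hood pos [ 0.0096 -0.0573  0.1181] tilt/z [ 0.502  0.145 -0.852] F [-2.1 -0.4 -3.5] j [ 0.35  0.03  2.24  0.7   0.53 -2.55]
t 6.5 hood pos [ 0.0144 -0.0574  0.1371] tilt/z [ 0.502  0.145 -0.852] F [-1.3  0.6 -3.3] j [ 0.35  0.01  2.22  0.65  0.56 -2.5 ]
[8.23000e-02 1.31832e+02 3.80190e+01]
```

```bash
python3 -m crank '[[[-0.0035, 0.0005, -0.0035], [0, 0, 0]], [[-0.0035, 0.0005, -0.0035], [0, 0, 0]], [[-0.0035, 0.0005, -0.0035], [0, 0, 0]], [[0, 0, 0], [0, 0, 0]]]' >/dev/null; python3 w.py;  python3 tr.py 0.098
python3 - <<'E'
from h import *
b=snap('side')
cv2.imwrite('pics/e.png',cv2.resize(b['pixels'][170:250,255:335,::-1],None,fx=6,fy=6,interpolation=cv2.INTER_CUBIC))
E
```

```text
t 6.8833 hood pos [ 0.0185 -0.0575  0.1523] tilt/z [ 0.503  0.144 -0.852] F [-1.3  0.2  1.7] j [ 0.36 -0.01  2.2   0.62  0.58 -2.46]
[9.740000e-02 1.252428e+02 3.575930e+01]
```

View pics/e.png

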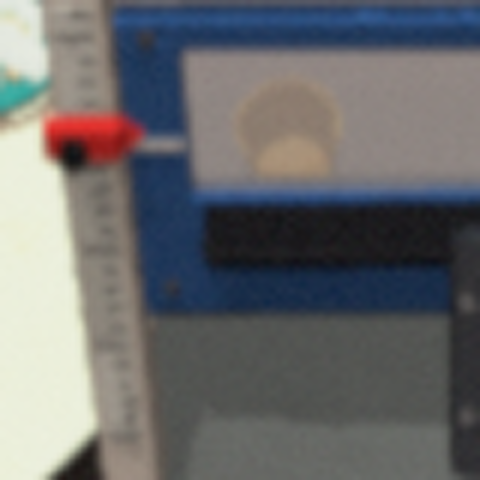

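Side view: the pointer tip is at crop (145,134) and the line at row 144, slightly below. I'll refine the tip from the saved first pictures with a red mask.

```bash
python3 - <<'E'
from tr import *
R=[];L=[]
for n,f,(x0,y0) in(('scene','a',(245,155)),('side','b',(255,180))):
    s=snap(n);im=cv2.imread(f'pics/{f}.png')[:,:,::-1].astype(float)
    c=im[y0:y0+30,x0:x0+45];red=np.clip(c[:,:,0]-1.6*np.maximum(c[:,:,1],c[:,:,2]),0,None);red=red*(red>20)
    cols=np.where(red.sum(0)>20)[0];ut=cols.max()
    for k in(ut-2,ut-1,ut):print(f,k+x0,red[:,k].sum().round(),((np.arange(30)*red[:,k]).sum()/red[:,k].sum()+y0).round(2))
    w=red[:,ut-1:ut+1].sum(1);R.append(ray(s,ut+x0+.3,(np.arange(30)*w).sum()/w.sum()+y0))
P,e=tri(*R);p=H.T@(P-O);print('tip',p.round(4),e,'slope',p@U,'n',p[0]*.9397-p[2]*.342)
E
python3 tr.py 0.0975
```

```text
a 262 582.0 170.25
a 263 442.0 170.39
a 264 198.0 170.41
b 276 322.0 191.93
b 277 167.0 191.94
b 278 21.0 192.0
tip [0.0641 0.1206 0.2058] 0.0018188575049239272 slope 0.21528836569722687 n -0.010154413716253703
[9.740000e-02 1.245246e+02 3.565770e+01]
```

```bash
python3 -m crank '[[[-0.0025, 0.0003, -0.002], [0, 0, 0]], [[-0.0025, 0.0003, -0.002], [0, 0, 0]], [[0, 0, 0], [0, 0, 0]]]' >/dev/null; python3 w.py;  python3 tr.py 0.103
python3 m.py >/dev/null; python3 w.py -0.1 -0.06 0.12 30 0.15
```

```text
t 7.3833 hood pos [ 0.0202 -0.0573  0.1574] tilt/z [ 0.502  0.145 -0.853] F [-3.2  0.8  0.1] j [ 0.36 -0.01  2.2   0.61  0.59 -2.44]
[1.024000e-01 1.341536e+02 3.364620e+01]
t 7.5333 hood pos [ 0.0202 -0.0574  0.1572] tilt/z [ 0.502  0.145 -0.852] F [-2.1 -0.9 -0.2] j [ 0.36 -0.01  2.2   0.61  0.59 -2.44]
shift [ 0.1225  0.0017 -0.0291] rot [-0.005  0.009  0.002]
```

```bash
cat >> ik.py <<'E'
print('====')
for t in(12,17,22):
  for l in (0,.1):
    print(t,l,*[j5(x,-.018,z,np.radians(t),l) for x,z in((-.13,.06),(-.13,.01),(-.05,.01),(.01,.01))])
E
python3 ik.py | sed -n '/====/,$p'
python3 -m crank '[[[0.005, 0, 0], [0, 0, 0]], [[0.01, 0, 0], [0, 0, 0]], [[0, 0, -0.02], [0, 0, 0]], [[0, 0, -0.03], [0, 0, 0]], [[0, 0, -0.03], [0, 0, 0]]]' >/dev/null; python3 w.py -0.15 -0.018 0.12 17 0; python3 tr.py 0.103
```

```text
====
12 0 [ 0.49 -0.1   2.41  0.63] [0.49 0.   2.43 0.51] [0.53 0.14 2.28 0.52] [0.55 0.23 2.17 0.54]
12 0.1 [ 0.42 -0.09  2.4   0.68] [0.42 0.01 2.42 0.56] [0.48 0.15 2.27 0.56] [0.51 0.24 2.16 0.58]
17 0 [ 0.47 -0.14  2.45  0.54] [ 0.47 -0.03  2.48  0.41] [0.52 0.11 2.33 0.42] [0.55 0.21 2.21 0.43]
17 0.1 [ 0.4  -0.12  2.44  0.6 ] [ 0.4  -0.01  2.46  0.48] [0.46 0.13 2.32 0.47] [0.5  0.22 2.2  0.48]
22 0 [ 0.45 -0.17  2.49  0.45] [ 0.45 -0.05  2.52  0.32] [0.51 0.09 2.37 0.31] [0.54 0.19 2.25 0.33]
22 0.1 [ 0.38 -0.15  2.48  0.53] [ 0.38 -0.03  2.51  0.41] [0.45 0.11 2.36 0.39] [0.49 0.2  2.24 0.39]
t 7.95 hood pos [-0.0345 -0.0687  0.217 ] tilt/z [ 0.5    0.146 -0.853] F [-0.9  0.7  1.1] j [ 0.29 -0.19  2.23  0.54  0.75 -2.4 ]
shift [0.1486 0.0466 0.0324] rot [0.145 0.233 0.018]
[1.024000e-01 1.343921e+02 3.445750e+01]
```

The manual's scale: turns go in shares of 2 rad. Converting my numbers, 0.01 rad / 2 = 0.005.

```bash
python3 -m crank '[[[0.03, 0.01, 0], [0.015, 0.025, 0]], [[0.03, 0.01, 0], [0.015, 0.025, 0]], [[0.03, 0.01, 0.01], [0.015, 0.025, 0.005]], [[0.03, 0.01, 0.01], [0.015, 0.025, 0.005]], [[0, 0, 0], [0.0125, 0.0165, 0]]]' 0.04 >/dev/null; python3 w.py -0.132 -0.018 0.08 17 0; python3 tr.py 0.103
python3 - <<'E'
from h import *
a=snap('scene');b=snap('side')
f=lambda s,x,y:cv2.resize(s['pixels'][y:y+150,x:x+130,::-1],None,fx=3,fy=3,interpolation=cv2.INTER_CUBIC)
cv2.imwrite('pics/f.png',np.hstack([f(a,240,150),f(b,260,170)]))
E
```

```text
t 8.4167 hood pos [-0.14   -0.0269  0.1455] tilt/z [ 0.288 -0.001 -0.958] F [-0.7 -0.2 -1.2] j [ 0.44 -0.28  2.39  0.12  0.76 -1.95]
shift [0.0112 0.009  0.065 ] rot [-0.001 -0.005 -0.002]
[1.024000e-01 1.342088e+02 3.423230e+01]
```

View pics/f.png

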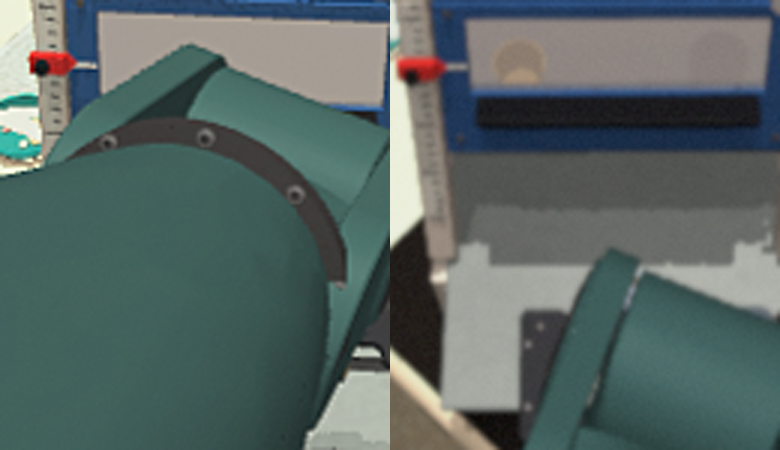

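Both views now show the pointer and the line nearly level: scene crop tip (75,63) and line row about 66; side tip row 68, line row 67. Triangulating both again.

```bash
python3 - <<'E'
from tr import *
R={'tip':[],'lr':[]}
for n,x0,y0 in(('scene',248,155),('side',260,180)):
    ims=[];
    for _ in range(2): s=snap(n);ims.append(s['pixels'].astype(float))
    im=np.mean(ims,0)
    c=im[y0:y0+30,x0:x0+45];rd=c[:,:,0];red=np.clip(rd-1.6*np.maximum(c[:,:,1],c[:,:,2]),0,None);red*=red>20
    ut=np.where(red.sum(0)>20)[0].max();w=red[:,ut-3:ut+1].sum(1);vt=(np.arange(30)*w).sum()/w.sum()
    # line: columns ut+3..ut+6, green channel peak near vt
    v0=int(round(vt));rows=np.arange(v0-5,v0+7);out=[]
    for k in range(ut+2,ut+9):
        g=c[rows,k,1]; g=g-np.median(g);g=np.clip(g-.3*g.max(),0,None);out.append(((rows*g).sum()/g.sum()+y0,c[rows,k,1].max()))
    print(n,'tip',ut+x0,(vt+y0).round(2),'line',[(ut+2+i+x0,round(a,2),round(b)) for i,(a,b) in enumerate(out)])
E
```

```text
scene tip 264 170.39 line [(np.int64(266), np.float64(171.26), 200), (np.int64(267), np.float64(171.27), 194), (np.int64(268), np.float64(171.26), 194), (np.int64(269), np.float64(171.3), 180), (np.int64(270), np.float64(171.54), 159), (np.int64(271), np.float64(171.56), 180), (np.int64(272), np.float64(171.03), 114)]
side tip 278 191.95 line [(np.int64(280), np.float64(191.76), 134), (np.int64(281), np.float64(191.77), 131), (np.int64(282), np.float64(191.78), 130), (np.int64(283), np.float64(191.78), 130), (np.int64(284), np.float64(191.77), 130), (np.int64(285), np.float64(191.62), 113), (np.int64(286), np.float64(188.27), 110)]
```

```bash
python3 - <<'E'
from tr import *
p=np.array([.064,.116,.205]);N=np.array([-.9397,0,.342]);M=[]
for n in('scene','side'):
    s=snap(n);q=lambda d:np.array(proj(s,O+H@(p+d)))
    b=q(0*U);dU=q(.001*U)-b;dN=q(.001*N)-b;dY=q([0,-.001,0])-b
    print(n,'per mm: slope',dU.round(3),'out',dN.round(3),'right',dY.round(3));M.append([dU,dN,dY])
# unknowns tip minus line-point: a (slope mm), b(out mm), c(y) per view cols: line passes any y -> eliminate along dY
A=[];r=[]
for (dU,dN,dY),(du,dv) in zip(M,((264.3-268,170.39-171.27),(278.3-282,191.95-191.77))):
    e=np.array([-dY[1],dY[0]])/np.linalg.norm(dY);A.append([e@dU,e@dN]);r.append(e@np.array([du,dv]))
A=np.array(A);r=np.array(r);print(A,r,np.linalg.solve(A,r),'if out=0..8:',[ (np.mean((r-A[:,1]*o)/A[:,0])).round(2) for o in(0,3,6,8)])
E
```

```text
scene per mm: slope [-0.02  -0.422] out [-0.076  0.186] right [0.459 0.017]
side per mm: slope [-0.038 -0.358] out [-0.036  0.32 ] right [ 0.479 -0.003]
[[-0.42111313  0.18873755]
 [-0.35813175  0.3196722 ]] [-0.7406012   0.15441394] [3.96706188 4.92737474] if out=0..8: [np.float64(0.66), np.float64(2.67), np.float64(4.69), np.float64(6.03)]
```

The line is about 4–5 mm below the tip. That is borderline, so I'll go back under the lip and raise it about 4 mm (fingers shut again).

In the tool's units: -0.06 rad / 2 = -0.03.

```bash
python3 -m crank '[[[0, -0.01, 0.01], [-0.02, -0.025, 0]], [[0, -0.01, 0.01], [-0.02, -0.025, 0]], [[0, -0.01, 0], [-0.02, -0.03, 0]], [[0, 0, 0], [-0.015, -0.03, 0]], [[0, 0, 0], [0, 0, 0]]]' 0 >/dev/null;  python3 w.py 0.0072 -0.057 0.1477 30 0.145
```

```text
t 9.2833 hood pos [-0.1289 -0.0586  0.1287] tilt/z [ 0.493  0.147 -0.858] F [-0.8 -0.3 -0.6] j [ 0.19 -0.24  2.45  0.67  0.66 -2.62]
shift [-0.1276 -0.0031  0.051 ] rot [ 0.002 -0.002 -0.023]
```

```bash
python3 -m crank '[[[-0.025, -0.0006, 0.01], [0, 0, 0]], [[-0.025, -0.0006, 0.01], [0, 0, 0]], [[-0.025, -0.0006, 0.01], [0, 0, 0]], [[-0.025, -0.0006, 0.01], [0, 0, 0]], [[-0.015, 0, 0.01], [0, 0, 0]]]' >/dev/null; python3 -m crank '[[[-0.008, 0, 0], [0, 0, 0]], [[0, 0, 0], [0, 0, 0]]]' >/dev/null;  python3 w.py 0.0208 -0.0573 0.1592 30 0.145; python3 tr.py .103
```

```text
t 9.8667 hood pos [ 0.005  -0.055   0.1479] tilt/z [ 0.49   0.145 -0.859] F [0.1 0.3 0.4] j [ 0.35 -0.02  2.22  0.61  0.59 -2.43]
shift [-0.0193 -0.0016 -0.0023] rot [ 0.001 -0.005 -0.019]
[1.024000e-01 1.339248e+02 3.383590e+01]
```

```bash
python3 -m crank '[[[-0.006, 0, -0.001], [0, 0, 0]], [[-0.006, 0, -0.001], [0, 0, 0]], [[-0.003, 0, -0.001], [0, 0, 0]], [[0, 0, 0], [0, 0, 0]]]' >/dev/null; python3 w.py; python3 tr.py .103; python3 -m crank '[[[-0.002, 0.0002, -0.002], [0, 0, 0]], [[-0.002, 0.0002, -0.002], [0, 0, 0]], [[0, 0, 0], [0, 0, 0]]]' >/dev/null;  python3 w.py; python3 tr.py .103
```

```text
t 10.25 hood pos [ 0.0157 -0.0564  0.1582] tilt/z [ 0.492  0.145 -0.858] F [ 0.1 -0.4  0.9] j [ 0.36 -0.02  2.2   0.59  0.61 -2.4 ]
[1.024000e-01 1.339053e+02 3.400850e+01]
t 10.55 hood pos [ 0.0167 -0.0563  0.163 ] tilt/z [ 0.491  0.146 -0.859] F [-0.8  0.2 -0.1] j [ 0.36 -0.02  2.19  0.58  0.62 -2.39]
[1.027000e-01 1.365684e+02 3.393510e+01]
```

```bash
python3 -m crank '[[[-0.0015, 0.0002, -0.0013], [0, 0, 0]], [[-0.0015, 0.0002, -0.0013], [0, 0, 0]], [[0, 0, 0], [0, 0, 0]]]' >/dev/null;  python3 w.py; python3 tr.py .105
```

```text
t 10.85 hood pos [ 0.0179 -0.0562  0.1664] tilt/z [ 0.49   0.146 -0.859] F [-3.7  0.4 -1.1] j [ 0.36 -0.03  2.19  0.57  0.62 -2.38]
[1.055000e-01 1.288433e+02 3.429440e+01]
```

In the tool's units: 0.05 rad / 2 = 0.025.

```bash
python3 -m crank '[[[-0.001, 0.0001, -0.0008], [0, 0, 0]], [[0, 0, 0], [0, 0, 0]], [[0, 0, 0], [0, 0, 0]]]' >/dev/null; python3 tr.py .105
python3 -m crank '[[[0.005, 0, 0], [0, 0, 0]], [[0.01, 0, 0], [0, 0, 0]], [[0.02, 0, 0], [0, 0, 0]], [[0.03, 0, 0], [0, 0, 0]], [[0.03, 0, 0], [0.015, 0.025, 0]]]' 0.04 >/dev/null
python3 -m crank '[[[0.03, 0.01, -0.01], [0.015, 0.025, 0]], [[0.02, 0.01, 0], [0.015, 0.025, 0]], [[0, 0.01, 0], [0.015, 0.025, 0]], [[0, 0.01, 0], [0.015, 0.0165, 0]], [[0, 0, 0], [0, 0, 0]]]' >/dev/null
python3 tr.py .105;python3 w.py -0.132 -0.018 0.08 17 0
```

```text
[1.068000e-01 1.335278e+02 3.429090e+01]
[1.068000e-01 1.330822e+02 3.418780e+01]
t 12.0833 hood pos [-0.1143 -0.0144  0.1109] tilt/z [ 0.282 -0.001 -0.96 ] F [-0.4  0.5 -0.1] j [ 0.49 -0.17  2.38  0.11  0.66 -1.9 ]
shift [ 0.0257 -0.0036  0.0247] rot [-0.001 -0.011  0.001]
```

In the tool's units: -0.006 rad / 2 = -0.003.

```bash
python3 -m crank '[[[0.013, -0.002, 0.012], [0, -0.0025, 0]], [[0.013, -0.002, 0.012], [0, -0.003, 0]], [[0.006, 0, 0.02], [0, 0, 0]], [[0.006, 0, 0.02], [0, 0, 0]], [[0, 0, 0], [0, 0, 0]]]' >/dev/null; python3 w.py -0.132 -0.018 0.010 17 0
```

```text
t 12.5 hood pos [-0.135  -0.0194  0.0353] tilt/z [ 0.287 -0.    -0.958] F [-0.7 -0.1 -0.9] j [ 0.46 -0.05  2.45  0.18  0.46 -1.99]
shift [0.0044 0.0014 0.0251] rot [-0.    -0.006 -0.002]
```

```bash
python3 -m crank '[[[0.002, 0.0007, 0.01], [0, 0, 0]], [[0.002, 0.0007, 0.01], [0, 0, 0]], [[0, 0, 0.005], [0, 0, 0]], [[0, 0, 0], [0, 0, 0]]]' | tail -3; python3 w.py -0.095 -0.018 0.010 17 0
```

```text
wrist_force: [0.3, -0.1, 0.7]
width: 0.0401
grasp_force: 0.0
t 12.8333 hood pos [-0.1292 -0.0183  0.0133] tilt/z [ 0.29  -0.001 -0.957] F [ 0.2 -0.3  0.7] j [ 0.47  0.02  2.45  0.2   0.39 -2.01]
shift [-0.0318  0.0003  0.0131] rot [-0.001 -0.002 -0.002]
```

```bash
python3 -m crank '[[[-0.005, 0, 0.004], [0, 0, 0]], [[-0.005, 0, 0.0025], [0, 0, 0]], [[-0.005, 0, 0.0015], [0, 0, 0]], [[-0.005, 0, 0.0015], [0, 0, 0]], [[-0.005, 0, 0.0015], [0, 0, 0]]]' | tail -3; python3 w.py; python3 -m crank '[[[-0.005, 0, 0.0015], [0, 0, 0]], [[-0.005, 0, 0.0015], [0, 0, 0]], [[-0.005, 0, 0.0015], [0, 0, 0]], [[-0.005, 0, 0.0015], [0, 0, 0]], [[-0.005, 0, 0.0015], [0, 0, 0]]]' >/dev/null; python3 w.py
```

```text
wrist_force: [-1.0, 0.5, 0.5]
width: 0.04
grasp_force: 0.3
t 13.25 hood pos [-0.1011 -0.0181  0.0105] tilt/z [ 0.291 -0.002 -0.957] F [-0.4  1.1  0.5] j [ 0.49  0.07  2.4   0.19  0.39 -1.98]
t 13.6667 hood pos [-0.0753 -0.0181  0.0103] tilt/z [ 0.291 -0.002 -0.957] F [-0.2 -0.7  1. ] j [ 0.51  0.11  2.36  0.17  0.39 -1.95]
```

```bash
python3 - <<'E'
from h import *
b=snap('side')
cv2.imwrite('pics/g.png',cv2.resize(b['pixels'][170:320,250:410,::-1],None,fx=4,fy=4,interpolation=cv2.INTER_CUBIC))
E
```

```text
(no output)
```

View pics/g.png

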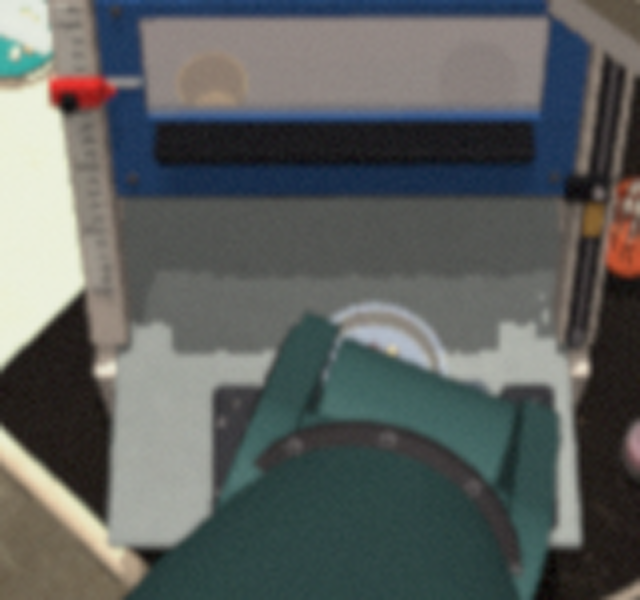

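The dish moves ahead of the fingers: its far edge is now at row 303 (was 360), centred at column 385. Continue.

```bash
for i in 1 2 3; do python3 -m crank '[[[-0.005, 0, 0.0015], [0, 0, 0]], [[-0.005, 0, 0.0015], [0, 0, 0]], [[-0.005, 0, 0.0015], [0, 0, 0]], [[-0.005, 0, 0.0015], [0, 0, 0]], [[-0.005, 0, 0.0015], [0, 0, 0]]]' >/dev/null; python3 w.py; done
```

```text
t 14.1333 hood pos [-0.0492 -0.0182  0.0104] tilt/z [ 0.291 -0.002 -0.957] F [ 0.3 -0.5 -1. ] j [ 0.52  0.15  2.31  0.16  0.4  -1.93]
t 14.55 hood pos [-0.0231 -0.0182  0.0105] tilt/z [ 0.291 -0.002 -0.957] F [ 0.2 -1.1 -0.1] j [ 0.53  0.19  2.26  0.15  0.41 -1.9 ]
t 14.9667 hood pos [ 0.003  -0.0183  0.0106] tilt/z [ 0.291 -0.002 -0.957] F [0.2 0.1 0.3] j [ 0.54  0.23  2.21  0.14  0.42 -1.88]
```

```bash
python3 -m crank '[[[-0.005, 0, 0.0015], [0, 0, 0]], [[-0.004, 0, 0.0012], [0, 0, 0]], [[0, 0, 0], [0, 0, 0]], [[0, 0, 0], [0, 0, 0]]]' >/dev/null; python3 w.py; python3 -m crank '[[[0.01, 0, -0.003], [0, 0, 0]], [[0.03, 0, -0.012], [0, 0, 0]], [[0.03, 0, -0.012], [0, 0, 0]], [[0.03, 0, -0.02], [0, 0, 0]], [[0.03, 0, -0.02], [0, 0, 0]]]' >/dev/null;  python3 -m crank '[[[0.01, 0, -0.03], [0, 0, 0]], [[0, 0, -0.03], [0, 0, 0]], [[0, 0.03, -0.02], [0, 0, 0]], [[0, 0.04, 0], [0, 0, 0]], [[0, 0.04, 0], [0, 0, 0]]]' >/dev/null;  python3 -m crank '[[[0, 0.04, 0], [0, 0, 0]], [[0, 0.04, 0], [0, 0, 0]], [[0, 0.04, 0], [0, 0, 0]], [[0, 0, 0], [0, 0, 0]], [[0, 0, 0], [0, 0, 0]]]' >/dev/null; python3 w.py; python3 tr.py .106
python3 - <<'E'
from h import *
a=snap('scene');b=snap('side')
f=lambda s,x,y:cv2.resize(s['pixels'][y:y+150,x:x+130,::-1],None,fx=3,fy=3,interpolation=cv2.INTER_CUBIC)
cv2.imwrite('pics/i.png',np.hstack([f(a,250,150),f(b,265,170)]))
E
```

```text
t 15.3 hood pos [ 0.012  -0.0183  0.0106] tilt/z [ 0.291 -0.002 -0.957] F [ 0.1 -0.5  0.2] j [ 0.55  0.24  2.19  0.13  0.42 -1.88]
t 16.55 hood pos [-0.1649  0.1916  0.1097] tilt/z [ 0.289 -0.001 -0.957] F [-0.1 -1.7  0.2] j [ 1.09 -0.23  2.43 -0.16  0.68 -1.11]
[1.068000e-01 1.335828e+02 3.430710e+01]
```

View pics/i.png

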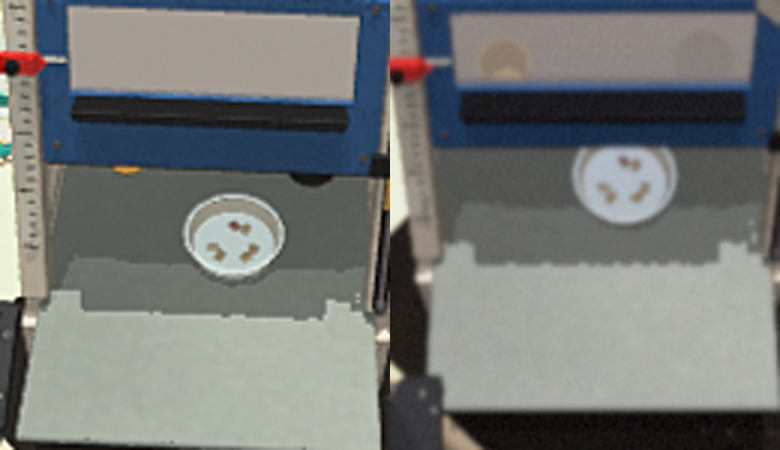

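The dish sits inside at scene crop (235,236), clear of the sash. The line meets the pointer tip at about row 62 in the scene view. Final numeric check.

```bash
python3 - <<'E'
from tr import *
s=snap('scene')
print('dish',(H.T@(plane(s,250+234.5/3,150+234/3,.111)-O)).round(4))
p=np.array([.064,.116,.205]);N=np.array([-.9397,0,.342]);A=[];r=[]
for n,x0,y0 in(('scene',248,155),('side',260,180)):
    s=snap(n);c=s['pixels'].astype(float)[y0:y0+30,x0:x0+45]
    red=np.clip(c[:,:,0]-1.6*np.maximum(c[:,:,1],c[:,:,2]),0,None);red*=red>20
    ut=np.where(red.sum(0)>20)[0].max();w=red[:,ut-3:ut+1].sum(1);vt=(np.arange(30)*w).sum()/w.sum()
    rows=np.arange(int(round(vt))-5,int(round(vt))+6);g=c[rows,ut+3:ut+6,1].mean(1);g-=np.median(g);g=np.clip(g-.3*g.max(),0,None);vl=(rows*g).sum()/g.sum()
    q=lambda d:np.array(proj(s,O+H@(p+d)));b=q(0*U);dU=q(.001*U)-b;dN=q(.001*N)-b;dY=q([0,-.001,0])-b
    e=np.array([-dY[1],dY[0]])/np.linalg.norm(dY);A.append([e@dU,e@dN]);r.append(e@np.array([-3.7,vt-vl]));print(n,vt-vl)
print('tip minus line (slope,out) mm',np.linalg.solve(A,r))
E
```

```text
dish [ 0.0645 -0.0207  0.011 ]
scene 0.9724077058868694
side 1.9324659603860628
tip minus line (slope,out) mm [0.07303199 6.04679753]
```

The line is level (0.1 mm), the dish is at x = 64 mm and the robot is clear.

```bash
python3 -c "
from cell import *
print(sign_off())"
```

```text
the job is handed in; nothing more can be done
None
```

The job is handed in: by my camera measurements the sash line is level with the pointer tip (about 0.1 mm off), the dish is wholly inside the hood (centre about 64 mm in), and the arm is clear; the sign-off returned no verdict.

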